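# Ready the board tester: fit the spacer sleeve, hold the probe shutter open

### The job

Get the board tester ready for a look at its probes: of the two look-alike spacer sleeves, slip the one whose bore fits over the tester's steel post right down onto its plate and let go of it, and leave the other one standing upright on the bench. Then pull the spring-loaded shutter out by its black handle until its pointer is level with the blade of the index clip, and finish while still holding it there with the fingers: it springs shut if let go. Leave the meter, the can and the screwdriver alone.

Things in the scene. Friction and masses are not known exactly. Their poses are not given: they have to be found in the camera images.
- fixture: The board tester, fixed to the bench: a black box 200 (x) x 260 (y) x 60 mm high with an aluminium top plate, a 22 mm higher grey terminal block along its rear edge. Origin: centre of its underside; z up; -x is its front, the side nearer the robot, and the way the shutter is pulled out. Its yaw and place change from start to start.
- post_foot (a point): Foot of the tester's upright steel post, on its axis, at the top plate's surface (60 mm above the bench). The post is 18 mm thick and 46 mm tall; the top 7 mm taper to 10 mm. Axes as the tester's.
- sleeve_wide: White plastic spacer sleeve (tube), 36 mm outside diameter, 40 mm tall, bore 21 mm: the one that fits the post. 50 g or so. Stands upright, loose, on the bench to the robot's left. Origin: centre of its underside; z along its bore. Both ends are alike.
- sleeve_narrow: White plastic spacer sleeve, outside the same as the other (36 mm diameter, 40 mm tall) but bore 14 mm: it does not go over the post. 60 g or so. Stands upright, loose, on the bench to the robot's left, and the two swap places from start to start. Origin: centre of its underside, z along its bore.
- shutter: Spring-return shutter, a steel plate on the tester that slides up to 90 mm along the tester's -x. The spring pulls it shut: 7 N closed, 1.1 N more per 10 mm drawn out. Frame = the tester's while shut. At its front end, clear of the box: black handle block 14 mm thick (x), 60 wide (y), 58 to 102 mm above the bench, joined by a 30 mm wide neck at 62-68 mm height; above the neck both faces are free.
- handle_grip (a point): Middle of the shutter's handle block, 10 mm below its top edge (92 mm above the bench). Moves with the shutter. Axes as the tester's.
- pointer_tip (a point): Tip of the small steel pointer that sticks out from the shutter's left (+y) edge, over the top plate (71 mm above the bench). Moves with the shutter. Axes as the tester's.
- mark_line (a point): The mark: end of the thin dark blade (3 mm thick along x) on the index clip, a small aluminium block fixed on the top plate beside the pointer's path, 71 mm above the bench. At the start 45 to 75 mm from the pointer along the tester's -x; pull until pointer_tip and mark_line have the same x in the tester's frame. The pointer passes beside it without touching. Axes as the tester's.
- meter: Bystander: red handheld meter lying on the bench, 150 x 75 x 34 mm. Origin: centre of its underside. Leave alone.
- flux_can: Bystander: upright can, 50 mm diameter, 110 mm tall. Origin: centre of its underside. Leave alone.
- driver: Bystander: screwdriver lying on the bench, 160 mm long. Origin: underside, about mid-length; x along the shaft. Leave alone.
There are look-alikes about, which are no part of the job. Leave any turquoise look-alike of the sleeve_wide alone. Leave any orange look-alike of the sleeve_narrow alone.

How it is judged:
By the outcome, as a careful person would: the job done as asked, in the order asked, and still so for the second after the job is handed in, while the arm keeps its last pose, push and grip.
It also fails if it takes over 48 s, if anything falls off the work surface, if the arm or the gripper's body presses on something with over 40 N, if the wrist force passes 120 N, or if a joint passes its speed limit or range.

### The arm

A 6-joint arm with a two-finger parallel gripper is mounted at the origin on the work surface. World frame = base frame: x ahead of the robot, y to its left, z up, the work surface at z = 0. Lengths are in m, angles in degrees, forces in N, time in s.
With the tool pointing down it reaches from about 0.3 to 0.85 m from the base axis. Payload 4.2 kg.
Tool frame: the origin (TCP) lies midway between the tips of the shut fingers; the grasp point (between the pads) lies 19 mm behind it; z points along the fingers, y is the line along which they close (so a half turn about z gives the same grasp; the last joint's range is limited). The gripper opens to 91 mm and grips with 3 to 60 N. Pads are 32 mm wide; open, the fingers measure 118 mm over their backs; the gripper's body (76 mm by 178 mm) begins 60 mm behind the grasp point.
Start: joints at [-76.318, 18.312, 89.639, -0, 72.044, -1.146], TCP at [0.147, -0.556, 0.214] pointing down, gripper open.
Joint ranges: [-177.97, 177.97], [-48.28, 115.42], [12.27, 149.76], [-77.06, 257.06], [2.81, 150.46], [-146.56, 146.56]. Speed limits (degrees/s): [147.25, 147.25, 180, 180, 180, 180].

### API

Orientations are given as a 3x3 rotation matrix whose columns are the frame's x, y, z axes.
In Python, from rig import arm, viewer gives the robot as it stands.
- The arm moves only by the tool jog_arm, never from a script. Its arguments are lists of equal length, an entry for each row: "translation": the shift along the tool's x, y, z in m, a list of three; "rot": the turn, a rotation vector about the tool's x, y, z in units of 6 degrees (1.0 is 6 degrees), a list of three. In form: {"translation": [[tx, ty, tz], ...], "rot": [[ax, ay, az], ...]}. A call has exactly 10 rows; each row is the pose to reach, as a shift and turn from the pose commanded when the call began, along the tool's axes at that moment; what a row does not reach only later rows make up. A row lasts 1/8 s, in which the tool goes at most 62.5 mm and 10.7 degrees, less where a joint would pass 70% of its speed; a pose out of reach is approached as far as the arm can. A call with a gripper value outside its range is refused whole. "fingers" is the closure, from 0 (fully open) to 1 (shut), set as the call begins (left out, the last holds). The fingers move at their own pace and stop on an object; the grip force is fixed at half the most. Time passes only in rows, so rows that repeat a pose let the fingers close, or fill a call up. It gives the time, the measured TCP pose, the force, the opening and the grip force at its end, in the units of the state.
- arm.get_state(): the state, without advancing time (a new reading comes with each control period).
- viewer.capture(name): name is "scene" or "top" or "wrist"; returns a dict with "image" (480x640x3 uint8, red, green, blue), "intrinsics" (3x3 intrinsics, pixels), "cam_to_world" (4x4, takes a point from camera to world coordinates). Camera axes: x right, y down, z forward; pixel columns grow to the right and rows downward; lengths in m; the calibration is good to about 2 mm. A picture is of the moment at which its call begins. There is no depth.
- arm.hand_in(): hands the job in; it is judged then, once.
The state is a dict: "time_s": time; "joints": joint angles; "joint_velocities": joint speeds; "tau": joint torques, N m; "tool_pos": TCP position; "orientation": TCP orientation; "contact_force": force on the tool from outside, world axes, zero at the start; "wrist_torque": the same for the moment, N m; "width": finger opening in m; "gripper_force": force on a finger pad.
Only numpy, scipy, OpenCV 4.12 (cv2) and the standard library are available. Lean on these libraries where they do the work, as an engineer would, in place of code of your own. Each camera call takes 0.05 s, during which the arm holds its last target. There are 200 camera calls.

## Working session

There is one attempt and no reset: what is moved stays moved. The work goes in short steps, Python scripts to look and compute and a tool call to move; the robot and the scene stay as the last step left them, time stands still between calls to the robot, and variables do not carry over. Pictures are saved under pics/ and viewed, at most 10 in all, crops included, and the job is handed in when it is done.

Besides the shell and the picture viewer there is one more tool, called after ">>>" as name(argument=value, ...) on one line, values as JSON. jog_arm: Moves the arm, as the interface text tells. Its arguments: {"type":"object","properties":{"translation":{"type":"array","items":{"type":"array","items":{"type":"number"}}},"rot":{"type":"array","items":{"type":"array","items":{"type":"number"}}},"fingers":{"type":"number"}},"required":["translation","rot"]}

```bash
mkdir -p pics; ls
cat > h.py <<'E'
import numpy as np, cv2, json
from rig import arm, viewer
def cap(n,f):
    c=viewer.capture(n); cv2.imwrite(f'pics/{f}.png',cv2.cvtColor(c['image'],cv2.COLOR_RGB2BGR))
    np.savez(f'pics/{f}.npz',K=c['intrinsics'],T=c['cam_to_world'])
    return c
def ray(f,u,v,z):
    d=np.load(f'pics/{f}.npz');K=np.array(d['K']);T=d['T']
    r=T[:3,:3]@np.linalg.solve(K,[u,v,1.]);o=T[:3,3]
    return o+r*(z-o[2])/r[2]
def proj(f,p):
    d=np.load(f'pics/{f}.npz');q=np.linalg.inv(d['T'])@np.r_[p,1];q=d['K']@q[:3];return q[:2]/q[2]
def crop(f,u0,v0,u1,v1,s,o):
    i=cv2.imread(f'pics/{f}.png')[v0:v1,u0:u1];cv2.imwrite(f'pics/{o}.png',cv2.resize(i,None,fx=s,fy=s,interpolation=cv2.INTER_CUBIC))
E
python3 - <<'E'
from h import *
for n in ("top","scene"):
    c=cap(n,n+"0"); print(n,np.round(c['cam_to_world'],3).tolist(),c['intrinsics'][0])
s=arm.get_state();print(s['time_s'],np.round(s['orientation'],3).tolist(),s['tool_pos'],s['width'])
E
```

```text
pics
top [[0.007, -0.989, 0.15, 0.308], [-1.0, -0.004, 0.015, -0.037], [-0.014, -0.15, -0.989, 1.383], [0.0, 0.0, 0.0, 1.0]] [608.95767354   0.         311.33780154]
scene [[-0.613, 0.492, -0.617, 1.245], [0.79, 0.383, -0.479, 0.528], [0.0, -0.782, -0.624, 0.819], [0.0, 0.0, 0.0, 1.0]] [511.60345611   0.         319.55789396]
0.1 [[0.967, 0.256, -0.0], [0.256, -0.967, 0.002], [0.0, -0.002, -1.0]] [ 0.14706126 -0.55540701  0.2132226 ] 0.09170187284698575
```

View pics/top0.png

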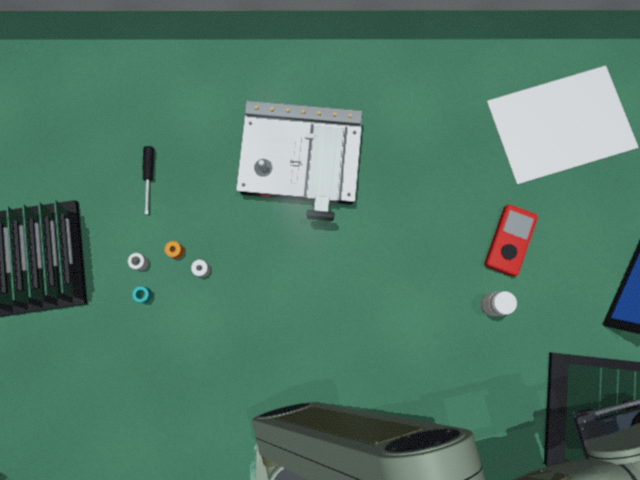

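View pics/scene0.png

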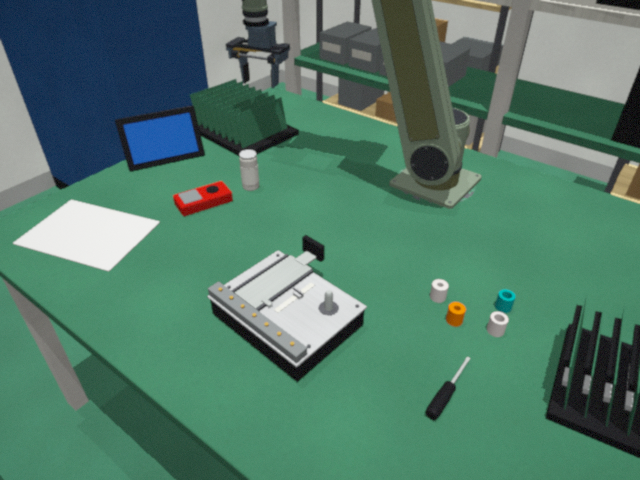

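The top view shows white sleeves at (137,262) and (200,268). The orange (173,250) and turquoise (141,295) ones are look-alikes to leave alone. The left white bore looks larger, so I'll check it in an enlarged crop.

Run:
```python
from h import *
crop("top0",120,235,220,305,8,"c_sl")
crop("top0",230,95,370,225,5,"c_fx") if 0 else crop("top0",232,97,368,225,4.6,"c_fx")
for u,v in((137,261),(200,268),(173,249),(141,294)): print(ray("top0",u,v,.04).round(3))
```

```text
[0.448 0.37  0.04 ]
[0.433 0.229 0.04 ]
[0.475 0.291 0.04 ]
[0.374 0.358 0.04 ]
```

View pics/c_sl.png

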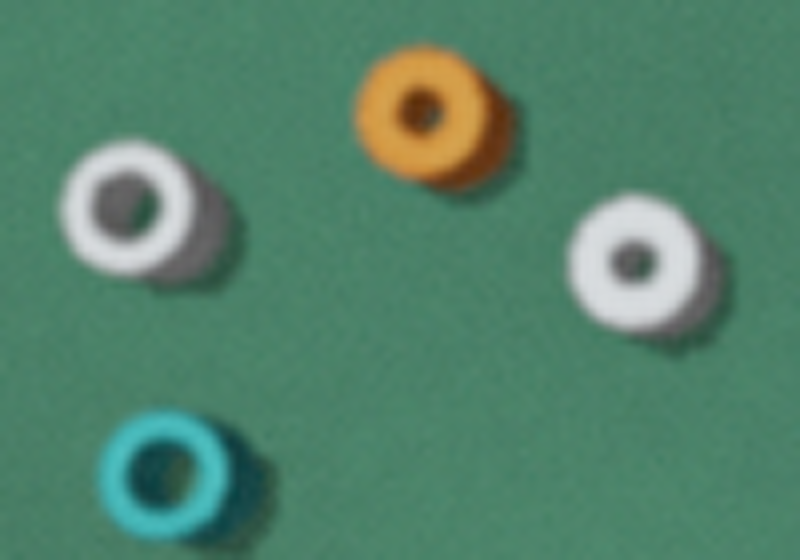

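View pics/c_fx.png

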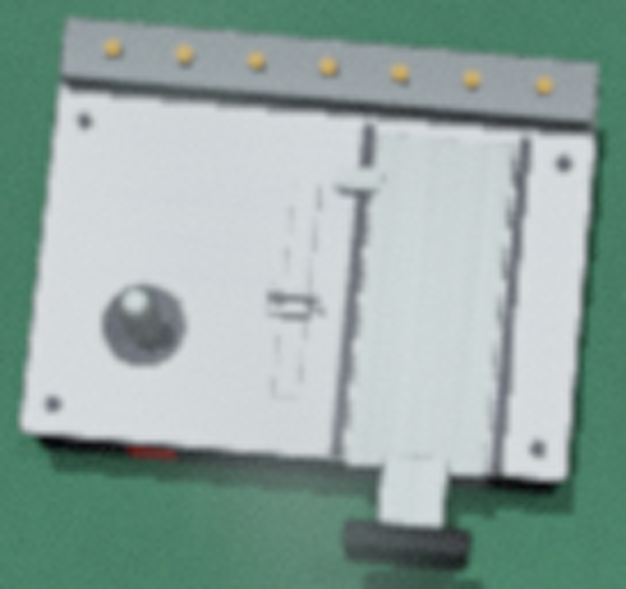

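The left white sleeve at (136,261) has a bore-to-outside ratio of about 0.57, which matches 21/36, so it is sleeve_wide. The right one is about 0.38 (14/36), so it is narrow. In the fixture crop: post foot disc (144,325), post top (132,298), pointer (360,187), clip blade about (290,298), handle (407,545).

Run:
```python
from h import *
f=lambda x,y,z:ray("top0",232+(x+.5)/4.6-.5,97+(y+.5)/4.6-.5,z)
P=dict(FL=(22,432,.06),FR=(567,482,.06),RR=(596,132,.06),foot=(144,325,.06),ptop=(132,298,.106),ptr=(342,188,.071),m1=(268,297,.071),m2=(320,306,.071),hL=(344,535,.102),hR=(469,545,.102),hLf=(346,560,.102),h=(407,543,.102),s1=(368,200,.06),s2=(337,455,.06),TL=(68,20,.082),TR=(598,65,.082))
W={k:f(*v) for k,v in P.items()}
for k,v in W.items(): print(k,v.round(4))
a=lambda p,q:np.degrees(np.arctan2(*(W[q]-W[p])[[1,0]]))
print('yaw',a('FR','FL')-90,a('FR','RR'),a('s2','s1'),a('hR','hL')-90,a('TR','TL')-90)
print('wide',ray("top0",120+128.5/8-.5,235+207.5/8-.5,.04),'narrow',ray("top0",120+635.5/8-.5,235+262.5/8-.5,.04))
```

```text
FL [0.6041 0.15   0.06  ]
FR [ 0.5804 -0.1133  0.06  ]
RR [ 0.7555 -0.1282  0.06  ]
foot [0.6575 0.0919 0.06  ]
ptop [0.6584 0.0933 0.106 ]
ptr [ 0.7233 -0.0042  0.071 ]
m1 [0.6687 0.0311 0.071 ]
m2 [0.6643 0.006  0.071 ]
hL [ 0.5463 -0.0072  0.102 ]
hR [ 0.5418 -0.0653  0.102 ]
hLf [ 0.5345 -0.0082  0.102 ]
h [ 0.5426 -0.0365  0.102 ]
s1 [ 0.7207 -0.0166  0.06  ]
s2 [ 0.5933 -0.0025  0.06  ]
TL [0.8042 0.1296 0.082 ]
TR [ 0.7818 -0.1279  0.082 ]
yaw -5.139619219701515 -4.874212648594209 -6.326424325948939 -4.418556928389748 -4.984933773252436
wide [0.44881186 0.37359692 0.04      ] narrow [0.43421675 0.23168328 0.04      ]
```

```bash
cat >> h.py <<'E'
from scipy.spatial.transform import Rotation as Ro
def delta(p,phi,frm=None):
    """shift (tool axes) and turn (6 deg units) to TCP p, tool down, finger line at phi; frm=(pos,R) default measured"""
    s=arm.get_state();o,R=frm if frm else (s['tool_pos'],s['orientation'])
    a=np.radians(phi);y=np.array([np.cos(a),np.sin(a),0]);z=np.array([0,0,-1.]);T=np.c_[np.cross(y,z),y,z]
    return (R.T@(np.array(p)-o)).round(4),(np.degrees(Ro.from_matrix(R.T@T).as_rotvec())/6).round(3)
E
python3 - <<'E'
from h import *
for p,f in (((.32,-.33,.25),-35),((.46,-.1,.25),10),((.47,.14,.25),40),((.449,.3735,.2),50)): print(delta(p,f))
E
```

```text
(array([ 0.2249, -0.1737, -0.0365]), array([-1.400e-02, -6.000e-03, -6.695e+00]))
(array([ 0.4191, -0.3602, -0.0362]), array([-1.2000e-02, -1.2000e-02, -1.4195e+01]))
(array([ 0.4902, -0.5897, -0.0358]), array([-9.0000e-03, -1.5000e-02, -1.9195e+01]))
(array([ 0.5296, -0.8207,  0.0145]), array([-8.0000e-03, -1.7000e-02, -2.0862e+01]))
```

>>> jog_arm(translation=[[0.045,-0.035,-0.02],[0.09,-0.07,-0.036],[0.135,-0.104,-0.036],[0.18,-0.139,-0.036],[0.225,-0.174,-0.036],[0.265,-0.211,-0.036],[0.305,-0.249,-0.036],[0.343,-0.286,-0.036],[0.381,-0.323,-0.036],[0.419,-0.36,-0.036]], rot=[[0,0,-1.3],[0,0,-2.6],[0,0,-4],[0,0,-5.3],[0,0,-6.7],[0,0,-8.2],[0,0,-9.7],[0,0,-11.2],[0,0,-12.7],[0,0,-14.2]], fingers=0.3)

```text
time_s: 1.35
tool_pos: [0.4606, -0.099, 0.2497]
orientation: [[-0.179, 0.984, -0.0], [0.984, 0.179, -0.0], [-0.0, -0.0, -1.0]]
contact_force: [0.3, -0.7, 0.5]
width: 0.0635
gripper_force: 0.0
```

Run:
```python
from h import *
s=arm.get_state();print(s['time_s'],s['tool_pos'],s['width'])
for p,f in (((.47,.14,.22),40),((.449,.3735,.2),50),((.449,.3735,.14),50)): print(delta(p,f))
```

```text
1.35 [ 0.46055312 -0.09896945  0.24971507] 0.06347410275109087
(array([0.2334, 0.0522, 0.0297]), array([-3.000e-03,  1.000e-03, -4.944e+00]))
(array([0.4669, 0.0734, 0.0496]), array([-4.000e-03,  0.000e+00, -6.611e+00]))
(array([0.4669, 0.0734, 0.1096]), array([-4.000e-03,  0.000e+00, -6.611e+00]))
```

>>> jog_arm(translation=[[0.058,0.013,0.007],[0.117,0.026,0.015],[0.175,0.039,0.022],[0.233,0.052,0.03],[0.29,0.06,0.035],[0.35,0.065,0.04],[0.408,0.07,0.045],[0.467,0.0734,0.06],[0.467,0.0734,0.09],[0.467,0.0734,0.09]], rot=[[0,0,-1.2],[0,0,-2.4],[0,0,-3.7],[0,0,-4.9],[0,0,-5.6],[0,0,-6.2],[0,0,-6.6],[0,0,-6.6],[0,0,-6.6],[0,0,-6.6]])

```text
time_s: 2.6
tool_pos: [0.4492, 0.3713, 0.1572]
orientation: [[-0.763, 0.647, -0.005], [0.647, 0.763, -0.004], [0.001, -0.007, -1.0]]
contact_force: [0.4, 0.4, -0.1]
width: 0.0638
gripper_force: 0.0
```

Run:
```python
from h import *
c=cap("wrist","w1");s=arm.get_state();print(s['tool_pos'],s['width'])
print(proj("w1",[.449,.3735,.04]),proj("w1",[.449,.3735,0]))
```

```text
[0.4503476  0.37152333 0.15898157] 0.06375454616043949
[323.7062943  233.26785016] [323.47681313 220.98123618]
```

View pics/w1.png

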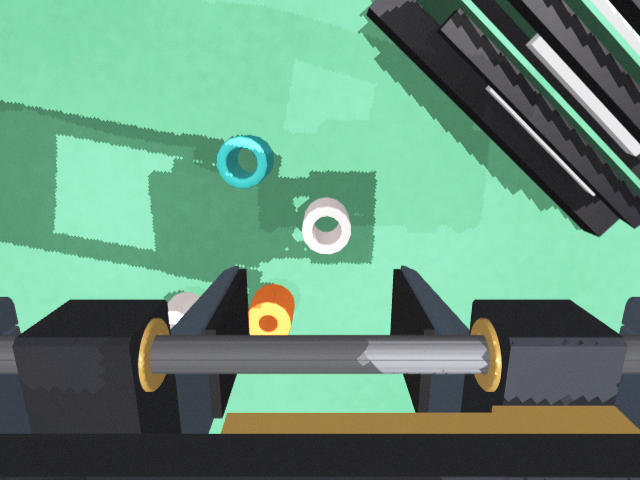

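Turquoise is at (245,161), orange at (268,322), and the wide white sleeve's top rim is centred near (326.5,229). The rack sits at upper right, so I'll check clearance to it.

Run:
```python
from h import *
print(ray("w1",326.5,229.5,.04), [ray("top0",84,260,z).round(3) for z in (0,.09)],[ray("w1",600,235,z).round(3) for z in (0,.09)],[ray("w1",370,15,z).round(3) for z in (0,.09)])
for z in (.07,.009): print(delta((.449,.374,z),30))
```

```text
[0.44816522 0.3768288  0.04      ] [array([0.453, 0.505, 0.   ]), array([0.444, 0.469, 0.09 ])] [array([0.604, 0.538, 0.   ]), array([0.546, 0.506, 0.09 ])] [array([0.355, 0.496, 0.   ]), array([0.365, 0.475, 0.09 ])]
(array([0.0026, 0.0013, 0.089 ]), array([-3.000e-02,  1.000e-03,  3.274e+00]))
(array([0.0026, 0.0015, 0.15  ]), array([-3.000e-02,  1.000e-03,  3.274e+00]))
```

>>> jog_arm(translation=[[0.002,0.0015,0.02],[0.002,0.0015,0.04],[0.002,0.0015,0.065],[0.002,0.0015,0.09],[0.002,0.0015,0.11],[0.002,0.0015,0.13],[0.002,0.0015,0.142],[0.002,0.0015,0.15],[0.002,0.0015,0.15],[0.002,0.0015,0.15]], rot=[[0,0,1.0],[0,0,2.0],[0,0,3.2],[0,0,3.2],[0,0,3.2],[0,0,3.2],[0,0,3.2],[0,0,3.2],[0,0,3.2],[0,0,3.2]])

```text
time_s: 3.9
tool_pos: [0.451, 0.3747, 0.0106]
orientation: [[-0.506, 0.862, 0.001], [0.862, 0.506, 0.001], [0.0, 0.001, -1.0]]
contact_force: [0.2, -0.1, 0.4]
width: 0.0637
gripper_force: 0.0
```

>>> jog_arm(translation=[[0,0,0],[0,0,0],[0,0,0],[0,0,0],[0,0,0],[0,0,-0.01],[0,0,-0.05],[0,0,-0.09],[0,0,-0.13],[0,0,-0.15]], rot=[[0,0,0],[0,0,0],[0,0,0],[0,0,0],[0,0,0],[0,0,0],[0,0,0],[0,0,0],[0,0,0],[0,0,0]], fingers=1)

```text
time_s: 5.15
tool_pos: [0.4513, 0.3751, 0.1632]
orientation: [[-0.506, 0.862, 0.004], [0.862, 0.506, 0.003], [0.001, 0.004, -1.0]]
contact_force: [0.3, -0.4, -0.4]
width: 0.0342
gripper_force: 30.0
```

Run:
```python
from h import *
s=arm.get_state();print(s['time_s'],s['tool_pos'],s['width'],s['gripper_force'])
c=cap("wrist","w2")
for p,f in (((.55,.24,.16),30),((.658,.0925,.16),30)): print(delta(p,f))
```

```text
5.15 [0.45129099 0.37505782 0.16315502] 0.03423135138585238 29.999607880599797
(array([-0.1666,  0.0156,  0.005 ]), array([ 0.075, -0.01 ,  0.072]))
(array([-0.3485,  0.034 ,  0.005 ]), array([ 0.075, -0.01 ,  0.072]))
```

View pics/w2.png

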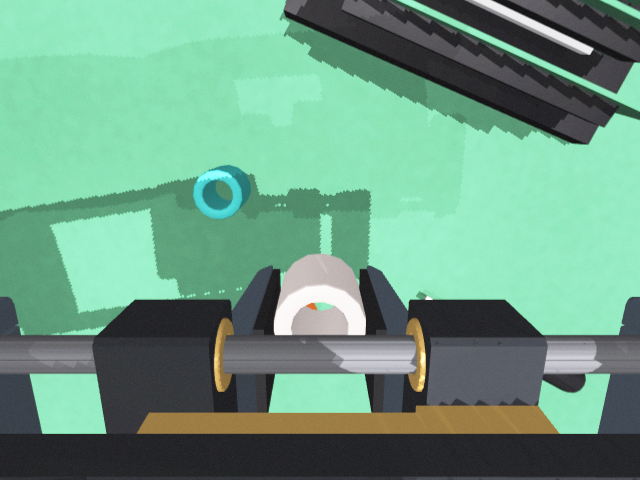

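The sleeve is held upright: rim left at 274, right at 365, upper edge near row 284. I'll check its offset along the pads.

Run:
```python
from h import *
s=arm.get_state();p=s['tool_pos'];R=s['orientation']
for dx in (-.004,-.002,0,.002,.004):
    c=p+R@np.array([dx,0,-.0295]);t=np.linspace(0,2*np.pi,200)
    q=np.array([proj("w2",c+.018*(R@[np.cos(a),np.sin(a),0])) for a in t])
    b=np.array([proj("w2",c+R@np.array([0,0,.04])+.018*(R@[np.cos(a),np.sin(a),0])) for a in t])
    print(dx,q.min(0).round(1),q.max(0).round(1),b.min(0).round(1))
i=cv2.imread('pics/w2.png');print(i[245:300:2,320].tolist())
```

```text
-0.004 [276.6 300.6] [372.1 386.2] [285.3 265.1]
-0.002 [276.5 295.5] [372.3 381.7] [285.2 260.9]
0 [276.3 290.4] [372.4 377.2] [285.1 256.8]
0.002 [276.1 285.2] [372.6 372.6] [285.  252.6]
0.004 [276. 280.] [372.8 368. ] [284.9 248.3]
[[194, 235, 149], [171, 216, 130], [155, 199, 118], [127, 165, 96], [149, 175, 137], [184, 187, 195], [188, 191, 201], [187, 189, 200], [193, 195, 205], [194, 195, 206], [187, 189, 200], [185, 186, 198], [186, 186, 196], [185, 185, 196], [184, 188, 198], [184, 186, 195], [184, 187, 198], [182, 186, 194], [186, 185, 197], [189, 190, 199], [222, 225, 231], [251, 251, 253], [250, 250, 252], [249, 250, 252], [249, 249, 252], [248, 249, 251], [248, 248, 251], [246, 247, 250]]
```

>>> jog_arm(translation=[[-0.045,0.004,0],[-0.09,0.008,0],[-0.14,0.012,0],[-0.19,0.016,0],[-0.24,0.02,0],[-0.29,0.024,0],[-0.34,0.028,0],[-0.385,0.032,0],[-0.408,0.034,0],[-0.408,0.034,0]], rot=[[0,0,0],[0,0,0],[0,0,0],[0,0,0],[0,0,0],[0,0,0],[0,0,0],[0,0,0],[0,0,0],[0,0,0]])

```text
time_s: 6.45
tool_pos: [0.6865, 0.0391, 0.1593]
orientation: [[-0.505, 0.863, -0.001], [0.863, 0.505, 0.0], [0.001, -0.001, -1.0]]
contact_force: [-0.9, -0.5, -0.2]
width: 0.0343
gripper_force: 30.0
```

Run:
```python
from h import *
c=cap("wrist","w3");s=arm.get_state();print(s['tool_pos'],s['width'],s['joint_velocities'].round(2) if hasattr(s['joint_velocities'],'round') else s['joint_velocities'])
print(proj("w3",[.658,.0925,.06]),proj("w3",[.658,.0925,.106]))
```

```text
[0.68582828 0.04037551 0.15941816] 0.034312358225035464 [ 1.38 -0.85  0.87  0.2   0.17 -0.14]
[324.29668806 150.57867099] [325.27343305 155.52153433]
```

View pics/w3.png

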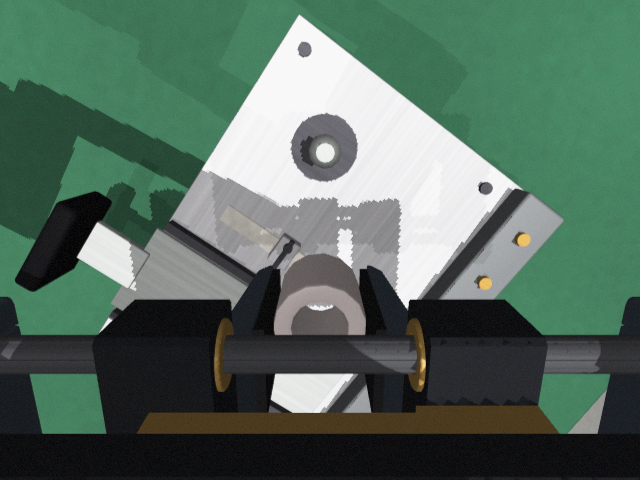

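The post tip is at (325,152.5), the foot disc centre at (324,147.5), and the finger midline at u≈319.5. Next is the relative offset in the wrist frame.

Run:
```python
from h import *
s=arm.get_state();p=s['tool_pos'];R=s['orientation']
for n,q in(('top',ray("w3",325,152.5,.106)),('foot',ray("w3",324,147.5,.06)),('topcam',np.array([.658,.0927,.106]))): print(n,q.round(4),(R.T@(q-p)).round(4))
t=np.linspace(0,2*np.pi,200)
for dy in(-.001,-.002,-.003):
    c=p+R@np.array([.002,dy,-.0295])
    q=np.array([proj("w3",c+.018*(R@[np.cos(a),np.sin(a),0])) for a in t]);print(dy,q.min(0),q.max(0))
```

```text
top [0.6571 0.0938 0.106 ] [0.0605 0.0023 0.0535]
foot [0.6569 0.0941 0.06  ] [0.0608 0.0023 0.0995]
topcam [0.658  0.0927 0.106 ] [0.0591 0.0025 0.0535]
-0.001 [271.39061074 280.24317028] [367.00872742 367.18006226]
-0.002 [268.73364037 280.25070308] [364.35208142 367.18728538]
-0.003 [266.07666098 280.2582359 ] [361.6954264  367.19450852]
```

>>> jog_arm(translation=[[0.02,0.001,0],[0.04,0.002,0],[0.055,0.003,0],[0.059,0.003,0.01],[0.059,0.003,0.02],[0.059,0.003,0.03],[0.059,0.003,0.034],[0.059,0.003,0.034],[0.059,0.003,0.034],[0.059,0.003,0.034]], rot=[[0,0,0],[0,0,0],[0,0,0],[0,0,0],[0,0,0],[0,0,0],[0,0,0],[0,0,0],[0,0,0],[0,0,0]])

```text
time_s: 7.75
tool_pos: [0.6594, 0.0922, 0.1263]
orientation: [[-0.506, 0.862, 0.001], [0.862, 0.506, 0.0], [-0.0, 0.001, -1.0]]
contact_force: [-0.1, 0.2, -0.8]
width: 0.0338
gripper_force: 30.0
```

Run:
```python
from h import *
s=arm.get_state();print(s['tool_pos'],s['contact_force'])
print(delta((.6587,.0927,.069),30))
```

```text
[0.65942251 0.09222824 0.12634591] [-0.05570898  0.15575905 -0.76533022]
(array([ 0.0008, -0.0004,  0.0573]), array([0.007, 0.004, 0.07 ]))
```

>>> jog_arm(translation=[[0.001,0,0.004],[0.001,0,0.008],[0.001,0,0.012],[0.001,0,0.016],[0.001,0,0.02],[0.001,0,0.024],[0.001,0,0.028],[0.001,0,0.032],[0.001,0,0.036],[0.001,0,0.036]], rot=[[0,0,0],[0,0,0],[0,0,0],[0,0,0],[0,0,0],[0,0,0],[0,0,0],[0,0,0],[0,0,0],[0,0,0]])

```text
time_s: 9.0
tool_pos: [0.6584, 0.0931, 0.0895]
orientation: [[-0.506, 0.862, -0.001], [0.862, 0.506, -0.0], [0.0, -0.001, -1.0]]
contact_force: [0.0, -0.5, -0.7]
width: 0.0344
gripper_force: 30.0
```

>>> jog_arm(translation=[[0,0,0.004],[0,0,0.008],[0,0,0.012],[0,0,0.015],[0,0,0.017],[0,0,0.018],[0,0,0.0185],[0,0,0.0185],[0,0,0.0185],[0,0,0.0185]], rot=[[0,0,0],[0,0,0],[0,0,0],[0,0,0],[0,0,0],[0,0,0],[0,0,0],[0,0,0],[0,0,0],[0,0,0]])

```text
time_s: 10.25
tool_pos: [0.6586, 0.0931, 0.0715]
orientation: [[-0.506, 0.862, 0.0], [0.862, 0.506, -0.0], [-0.0, 0.0, -1.0]]
contact_force: [1.1, -0.2, 0.3]
width: 0.0341
gripper_force: 30.0
```

>>> jog_arm(translation=[[0,0,0],[0,0,0],[0,0,0],[0,0,0],[0,0,-0.005],[0,0,-0.03],[0,0,-0.07],[0,0,-0.11],[0,0,-0.12],[0,0,-0.12]], rot=[[0,0,0],[0,0,0],[0,0,0],[0,0,0],[0,0,0],[0,0,0],[0,0,0],[0,0,0],[0,0,0],[0,0,0]], fingers=0.35)

```text
time_s: 11.5
tool_pos: [0.6586, 0.0931, 0.1916]
orientation: [[-0.506, 0.862, 0.001], [0.862, 0.506, -0.0], [-0.0, 0.0, -1.0]]
contact_force: [0.5, -0.0, -1.1]
width: 0.0594
gripper_force: 0.0
```

Run:
```python
from h import *
s=arm.get_state();print(s['tool_pos'],s['width'])
c=cap("scene","s2");crop("s2",200,230,380,380,4,"c_s2")
for p in((.5435,-.0365,.19),(.5435,-.0365,.12)):print(delta(p,-5),delta(p,175))
```

```text
[0.65860236 0.09311767 0.19157852] 0.05942392603013034
(array([-0.0537, -0.1643,  0.0005]), array([-1.900e-02, -1.000e-03,  5.905e+00])) (array([-0.0537, -0.1643,  0.0005]), array([ 1.0000e-03, -2.5000e-02, -2.4095e+01]))
(array([-0.0538, -0.1642,  0.0705]), array([-1.900e-02, -1.000e-03,  5.905e+00])) (array([-0.0538, -0.1642,  0.0705]), array([ 1.0000e-03, -2.5000e-02, -2.4095e+01]))
```

View pics/c_s2.png

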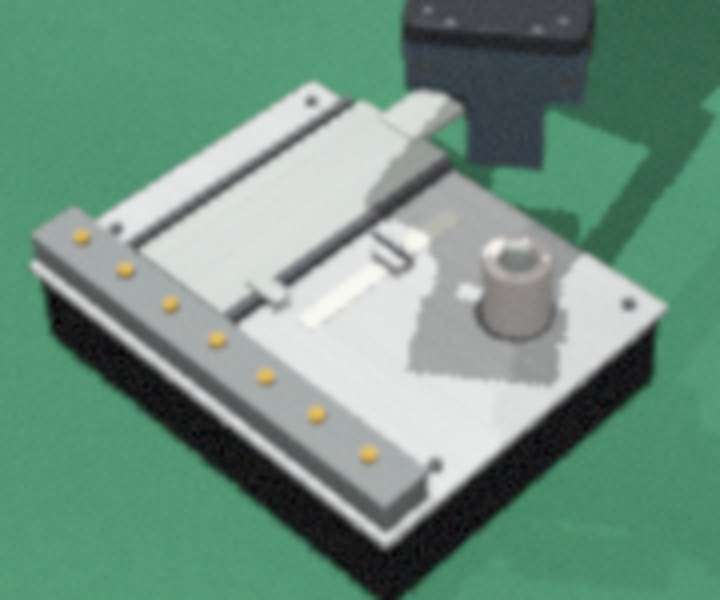

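The sleeve sits fully on the plate with the post tip visible in its bore (515,258). Now to the handle.

>>> jog_arm(translation=[[-0.014,-0.041,0],[-0.028,-0.082,0],[-0.041,-0.122,0],[-0.0547,-0.1626,0],[-0.0547,-0.1626,0],[-0.0547,-0.1626,0.03],[-0.0547,-0.1626,0.05],[-0.0547,-0.1626,0.05],[-0.0547,-0.1626,0.05],[-0.0547,-0.1626,0.05]], rot=[[0,0,1.4],[0,0,2.8],[0,0,4.3],[0,0,5.9],[0,0,5.9],[0,0,5.9],[0,0,5.9],[0,0,5.9],[0,0,5.9],[0,0,5.9]], fingers=0.45)

```text
time_s: 12.8
tool_pos: [0.5469, -0.0362, 0.1422]
orientation: [[0.086, 0.996, 0.002], [0.996, -0.086, -0.0], [-0.0, 0.002, -1.0]]
contact_force: [0.4, -0.5, 0.6]
width: 0.0504
gripper_force: 0.0
```

Run:
```python
from h import *
c=cap("wrist","w4");s=arm.get_state();print(s['tool_pos'],s['width'],s['contact_force'])
print(delta((.5455,-.0365,.074),-5))
```

```text
[ 0.54679138 -0.03625908  0.1422155 ] 0.05037232928823614 [0.33596974 0.0289454  0.30328221]
(array([-0.0003, -0.0014,  0.0682]), array([0.016, 0.   , 0.009]))
```

View pics/w4.png

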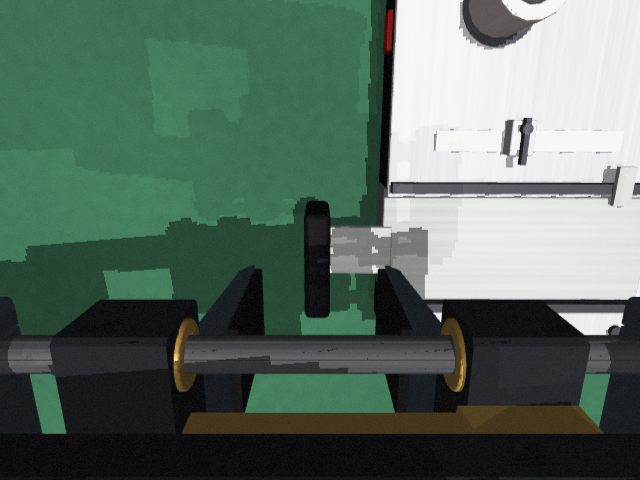

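The handle is at (317,260), between the fingers. The clip's dark blade is near (525,140) and the pointer near (622,185). I'll enlarge those two.

Run:
```python
from h import *
crop("w4",500,105,640,210,5.7,"c_w4")
for z in (.102,):print(ray("w4",317,260,z))
```

```text
[ 0.54560079 -0.03020083  0.102     ]
```

View pics/c_w4.png

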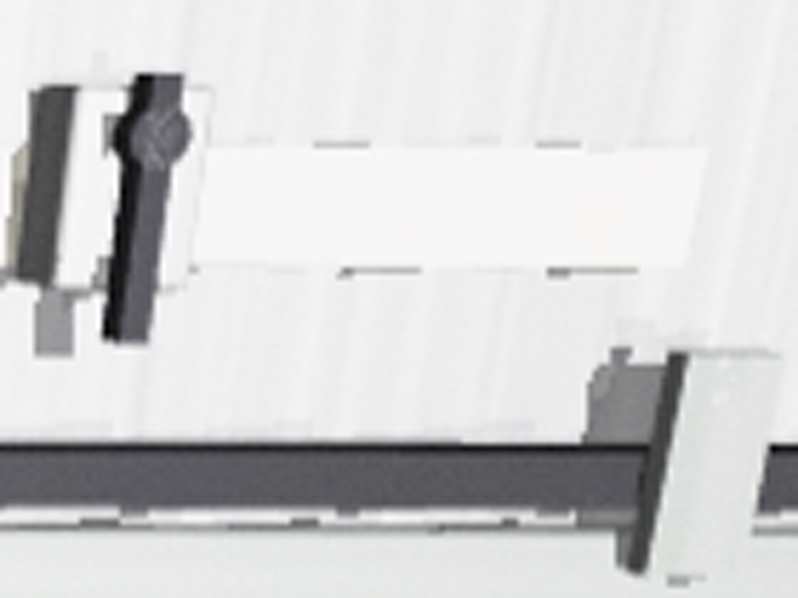

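Blade end: top face spans x 118–153 at y 340, so its centre is (136,340). Pointer tip: top face spans 688–778 at y 353, so its centre is (733,353).

Run:
```python
from h import *
f=lambda x,y,z:ray("w4",500+(x+.5)/5.7-.5,105+(y+.5)/5.7-.5,z)
ex=np.array([np.cos(np.radians(-5)),np.sin(np.radians(-5)),0]);ey=np.array([-ex[1],ex[0],0])
for (a,za),(b,zb) in((((136,340),.071),((733,353),.071)),(((128,340),.071),((722,353),.071)),(((136,340),.073),((733,353),.073)),(((136,340),.0725),((733,353),.0725))):
    A=f(*a,za);B=f(*b,zb);print(A.round(4),B.round(4),'dx',(B-A)@ex,'dy',(B-A)@ey)
for z in (.07,.071,.073): print('widths',(f(153,340,z)-f(118,340,z))@ex,(f(778,355,z)-f(688,355,z))@ex)
g=lambda x,y,z:ray("top0",232+(x+.5)/4.6-.5,97+(y+.5)/4.6-.5,z)
print('top',(g(358,187,.071)-g(295,300,.071))@ex)
# yaw from wrist: plate front edge (391,0..185)
p=ray("w4",395,2,.06);q=ray("w4",384,180,.06);print(np.degrees(np.arctan2(*(p-q)[[1,0]]))-90)
s=arm.get_state();print(s['tool_pos'],delta((.5457,-.0335,.074),-5))
```

```text
[0.6686 0.0072 0.071 ] [7.292e-01 6.000e-04 7.100e-02] dx 0.06086580866940531 dy -0.0013231180194570146
[0.6678 0.0073 0.071 ] [7.28e-01 7.00e-04 7.10e-02] dx 0.060559079368260826 dy -0.0013230140391255023
[0.6677 0.0075 0.073 ] [0.7277 0.0009 0.073 ] dx 0.06036479289540627 dy -0.0013122267980454885
[0.6679 0.0074 0.0725] [0.7281 0.0008 0.0725] dx 0.06049004683890606 dy -0.001314949603398363
widths 0.0035666970252224406 0.009192209662856821
widths 0.003552077594836291 0.009154531982832202
widths 0.0035228387340639927 0.009079176622782847
top 0.058964789336789156
-6.1717544977137635
[ 0.54679138 -0.03625908  0.1422155 ] (array([ 0.0027, -0.0014,  0.0682]), array([0.016, 0.   , 0.009]))
```

>>> jog_arm(translation=[[0.003,-0.001,0.01],[0.003,-0.001,0.02],[0.003,-0.001,0.03],[0.003,-0.001,0.04],[0.003,-0.001,0.05],[0.003,-0.001,0.058],[0.003,-0.001,0.064],[0.003,-0.001,0.067],[0.003,-0.001,0.067],[0.003,-0.001,0.067]], rot=[[0,0,0],[0,0,0],[0,0,0],[0,0,0],[0,0,0],[0,0,0],[0,0,0],[0,0,0],[0,0,0],[0,0,0]])

```text
time_s: 14.1
tool_pos: [0.5456, -0.0333, 0.0747]
orientation: [[0.087, 0.996, 0.001], [0.996, -0.087, -0.0], [-0.0, 0.001, -1.0]]
contact_force: [0.3, -0.4, -0.4]
width: 0.0501
gripper_force: 0.0
```

>>> jog_arm(translation=[[0,0,0],[0,0,0],[0,0,0],[0,0,0],[0,0,0],[0,0,0],[0,0,0],[0,0,0],[0,0,0],[0,0,0]], rot=[[0,0,0],[0,0,0],[0,0,0],[0,0,0],[0,0,0],[0,0,0],[0,0,0],[0,0,0],[0,0,0],[0,0,0]], fingers=1)

```text
time_s: 15.35
tool_pos: [0.5458, -0.0333, 0.0745]
orientation: [[0.087, 0.996, 0.001], [0.996, -0.087, -0.0], [-0.0, 0.001, -1.0]]
contact_force: [2.6, -1.6, -1.8]
width: 0.0139
gripper_force: 30.0
```

>>> jog_arm(translation=[[0,-0.006,0],[0,-0.014,0],[0,-0.022,0],[0,-0.03,0],[0,-0.038,0],[0,-0.046,0],[0,-0.053,0],[0,-0.058,0],[0,-0.0603,0],[0,-0.0603,0]], rot=[[0,0,0],[0,0,0],[0,0,0],[0,0,0],[0,0,0],[0,0,0],[0,0,0],[0,0,0],[0,0,0],[0,0,0]])

```text
time_s: 16.6
tool_pos: [0.4891, -0.0283, 0.0745]
orientation: [[0.086, 0.996, 0.008], [0.996, -0.086, -0.001], [0.0, 0.008, -1.0]]
contact_force: [12.8, -0.3, -10.7]
width: 0.0141
gripper_force: 30.0
```

>>> jog_arm(translation=[[0,0,0],[0,0,0],[0,0,0],[0,0,0],[0,0,0],[0,0,0],[0,0,0],[0,0,0],[0,0,0],[0,0,0]], rot=[[0,0,0],[0,0,0],[0,0,0],[0,0,0],[0,0,0],[0,0,0],[0,0,0],[0,0,0],[0,0,0],[0,0,0]])

```text
time_s: 17.85
tool_pos: [0.4892, -0.0283, 0.0745]
orientation: [[0.086, 0.996, 0.008], [0.996, -0.086, -0.001], [0.0, 0.008, -1.0]]
contact_force: [12.1, -0.4, -9.6]
width: 0.0139
gripper_force: 30.0
```

Run:
```python
from h import *
cap("top","t5");cap("scene","s5");cap("wrist","w5")
s=arm.get_state();p=s['tool_pos']
ex=np.array([np.cos(np.radians(-5)),np.sin(np.radians(-5)),0])
print('pulled',(np.array([.5458,-.0333,.0745])-p)@ex,s['contact_force'],s['width'],s['gripper_force'])
for n in("t5","s5","w5"):
    print(n,'mark',proj(n,[.668,.0075,.071]).round(1),'tip',proj(n,[.668,.0005,.071]).round(1))
u,v=proj("t5",[.668,.004,.071]).astype(int)
g=cv2.imread('pics/t5.png',0);print(u,v);print(g[v-8:v+9,u-14:u+14])
```

```text
pulled 0.0567976832799331 [ 12.16893137  -0.09487296 -11.06189585] 0.014189946210420041 30.044939517974854
t5 mark [300.5 161.5] tip [303.7 161.5]
s5 mark [292.5 288. ] tip [289.9 286.6]
w5 mark [731.9 184.3] tip [729.  200.5]
302 161
[[212 213 212 212 212 207 200 211 214 213 211 206 211 213 213 214 215 214
  213 197 142 115 148 190 205 207 208 207]
 [212 213 213 212 212 210 204 211 213 213 209 205 211 214 214 214 214 214
  209 189 141 117 147 187 206 209 209 207]
 [213 212 212 213 213 209 207 211 212 214 210 204 211 214 213 215 213 213
  208 182 133 115 143 188 205 207 209 207]
 [212 213 212 212 212 210 207 211 214 213 206 198 210 214 213 214 213 214
  207 181 135 116 141 182 204 209 209 207]
 [212 212 211 209 211 212 213 213 214 212 207 196 209 213 212 213 214 212
  208 186 156 142 158 189 207 208 208 208]
 [211 212 207 204 210 214 214 213 212 213 204 195 210 214 211 212 211 212
  208 199 189 184 188 200 208 209 210 208]
 [212 210 202 201 201 206 212 212 211 209 203 196 209 213 209 211 211 210
  210 208 208 207 208 208 205 209 208 209]
 [212 204 179 170 169 181 195 200 198 200 194 
[... 424 characters left out ...]
212 204 194 195 191 190 198 199 199 196 180 157 169 168 181 194 182 172
  151 126 119 131 169 197 204 208 209 209]
 [211 207 188 179 171 160 154 154 154 150 151 168 191 186 192 209 210 203
  178 135 119 147 185 208 211 210 211 211]
 [212 211 207 205 198 181 173 172 168 164 161 185 207 210 209 214 216 207
  181 135 121 145 183 206 211 209 209 211]
 [211 213 213 212 212 208 208 207 207 199 191 205 212 213 215 214 215 206
  173 133 122 149 186 208 210 210 208 211]
 [212 212 212 213 212 214 214 213 211 204 197 209 214 213 214 214 214 205
  169 129 128 157 193 208 210 212 209 211]
 [212 212 212 210 207 211 213 212 212 205 193 209 214 214 214 214 216 201
  163 123 129 160 197 209 210 208 208 212]]
```

>>> jog_arm(translation=[[0,-0.001,0],[0,-0.002,0],[0,-0.003,0],[0,-0.0039,0],[0,-0.0039,0],[0,-0.0039,0],[0,-0.0039,0],[0,-0.0039,0],[0,-0.0039,0],[0,-0.0039,0]], rot=[[0,0,0],[0,0,0],[0,0,0],[0,0,0],[0,0,0],[0,0,0],[0,0,0],[0,0,0],[0,0,0],[0,0,0]])

```text
time_s: 19.25
tool_pos: [0.4858, -0.028, 0.0745]
orientation: [[0.086, 0.996, 0.009], [0.996, -0.086, -0.001], [0.0, 0.009, -1.0]]
contact_force: [14.2, -0.4, -11.5]
width: 0.0139
gripper_force: 30.1
```

Run:
```python
from h import *
cap("top","t6");cap("scene","s6")
s=arm.get_state();p=s['tool_pos']
ex=np.array([np.cos(np.radians(-5)),np.sin(np.radians(-5)),0])
print('pulled',(np.array([.5458,-.0333,.0745])-p)@ex,s['contact_force'],s['width'])
g=cv2.imread('pics/t6.png',0);print(g[154:170,290:312])
# handle motion in top view, shut vs now: template match of the handle
a=cv2.imread('pics/s2.png',0);b=cv2.imread('pics/s6.png',0)
# pointer patch in scene: crop(285,297)->pixel
u,v=200+270/4,230+295/4
t=a[int(v)-4:int(v)+5,int(u)-4:int(u)+7]
r=cv2.matchTemplate(b[270:310,250:310],t,cv2.TM_CCOEFF_NORMED);print(cv2.minMaxLoc(r),int(u)-4,int(v)-4)
print(b[278:300,278:306])
```

```text
pulled 0.060281717777037155 [ 13.71555109  -1.10119772 -10.77473336] 0.01405615804063978
[[213 213 213 209 205 211 214 214 210 205 211 215 213 214 215 212 210 190
  139 115 144 186]
 [213 212 211 209 204 212 214 212 209 203 211 213 214 213 214 214 208 183
  134 116 144 188]
 [212 212 213 211 207 212 213 213 207 198 209 214 214 214 215 214 208 180
  134 115 142 181]
 [210 209 212 212 213 213 214 212 205 197 208 214 214 214 213 214 207 178
  133 118 147 184]
 [207 202 210 213 213 214 213 211 204 194 210 214 212 215 215 213 206 173
  135 127 157 191]
 [202 198 202 207 211 212 211 210 203 196 208 213 213 212 212 212 206 186
  169 166 176 195]
 [180 169 170 181 196 199 199 201 195 188 202 209 213 211 212 212 211 206
  204 202 204 202]
 [161 138 131 136 150 153 152 158 156 157 174 194 207 209 210 209 210 211
  211 211 209 206]
 [171 151 138 142 158 161 159 154 138 132 153 174 200 204 206 209 207 208
  208 211 208 203]
 [192 191 178 183 201 205 206 197 170 148 165 172 176 183 191 193 193 192
  194 196 196 190]
 [195 193 192 193 196 200 199 197 180 160 169 164 155 154 154 153 145 144
  145 1
[... 2422 characters left out ...]
100  82  77 105 147 184 210 222 225 227 224 222 222 218 203 165 152 172
  200 215 210 182 147 118 134 173 213 225]
 [ 75  75 112 165 197 214 221 226 226 226 225 225 224 226 219 196 168 153
  162 189 210 209 187 137 124 169 215 227]
 [103 138 172 204 219 223 224 224 225 226 225 227 229 234 237 232 217 192
  162 153 171 181 164 134 136 179 218 227]
 [169 202 214 220 225 225 225 224 224 225 226 229 236 241 244 244 240 229
  199 154 136 144 145 146 171 208 222 226]
 [206 219 224 224 224 224 225 225 225 227 231 238 242 245 245 245 243 235
  215 182 156 156 172 190 207 222 225 225]
 [219 224 225 225 225 225 226 226 229 235 242 244 244 246 246 244 240 227
  216 210 195 193 206 218 224 226 226 226]]
```

Run:
```python
from h import *
np.set_printoptions(linewidth=250)
ex=np.array([np.cos(np.radians(-5)),np.sin(np.radians(-5)),0]);ey=np.array([-ex[1],ex[0],0])
A=np.array([.668,.0073,.0725])
def prof(n,y0,y1,x0,x1):
    g=cv2.imread(f'pics/{n}.png',0);X=np.arange(x0,x1+.1,1);Y=np.arange(y0,y1+.1,.5)
    m=np.array([[proj(n,A+ex*x/1e3+ey*y/1e3) for x in X] for y in Y]).astype(np.float32)
    return cv2.remap(g,m[...,0],m[...,1],cv2.INTER_LINEAR)
for n,o in(("w4",0),("w4",60),("t6",0),("s6",0)):
    print(n,o)
    P=prof(n,-16,12,o-14,o+14)
    for k in range(0,57,4): print(f'{-16+k/2:5.0f}',P[k])
```

```text
w4 0
  -16 [98 96 95 96 99 97 97 94 97 95 98 94 95 93 96 91 90 93 91 91 91 91 89 92 90 89 92 92 90]
  -14 [95 95 94 93 95 94 94 92 94 93 94 90 90 92 92 93 90 90 93 90 91 92 91 90 91 89 89 90 92]
  -12 [95 96 94 95 93 93 92 96 93 95 94 93 93 90 92 93 91 92 90 90 89 91 90 91 89 89 90 90 90]
  -10 [170 171 171 171 171 169 168 169 171 170 172 170 171 170 170 162 167 168 167 166 168 169 170 169 170 166 169 165 164]
   -8 [239 241 239 239 240 240 238 235 235 236 237 236 235 242 238 233 237 239 239 238 237 239 238 238 238 236 236 235 236]
   -6 [240 241 241 240 241 240 238 239 239 241 242 240 240 242 238 233 236 239 239 237 238 240 240 239 239 237 238 237 237]
   -4 [240 242 241 241 240 240 239 239 240 241 242 240 241 242 238 234 237 240 239 237 238 239 240 239 240 238 238 237 237]
   -2 [241 242 240 240 238 236 235 235 239 241 242 241 240 242 239 233 237 240 239 238 238 239 239 239 240 237 239 237 236]
    0 [240 242 240 239 155 155 154 158 240 242 232 152 102 135 137 164 237 239 240 238 239 240 239 238 240 238 238 237 237]
    2 [241 241 239 238 155 156 152 165 240 241 226  28  56  94  93
[... 5573 characters left out ...]
203 196 184 169 158 148 154 164 172 179 183 180 173 166 158 154 151 151 156 170]
    4 [227 227 225 225 225 225 224 223 220 214 204 189 172 155 147 146 151 162 170 173 171 164 157 154 150 148 156 166 178]
    6 [229 228 227 227 226 226 225 224 220 216 207 195 176 157 142 133 148 165 182 186 181 174 167 160 158 163 167 173 186]
    8 [230 229 228 228 227 226 224 222 218 213 204 192 175 157 144 143 152 168 183 192 196 191 185 182 180 180 184 190 198]
   10 [230 229 228 228 227 226 225 223 217 210 203 192 174 155 142 135 148 169 188 204 205 203 199 196 192 193 196 203 209]
   12 [229 229 229 228 227 227 225 223 218 212 202 188 170 151 141 141 153 171 192 203 210 213 205 195 186 185 191 200 206]
```

Allowing for parallax (pointer top about 1.5 mm below the blade top), wrist, top and scene views all put the remaining travel at about 2 mm.

>>> jog_arm(translation=[[0,-0.0005,0],[0,-0.001,0],[0,-0.0016,0],[0,-0.0021,0],[0,-0.0021,0],[0,-0.0021,0],[0,-0.0021,0],[0,-0.0021,0],[0,-0.0021,0],[0,-0.0021,0]], rot=[[0,0,0],[0,0,0],[0,0,0],[0,0,0],[0,0,0],[0,0,0],[0,0,0],[0,0,0],[0,0,0],[0,0,0]])

```text
time_s: 20.6
tool_pos: [0.4838, -0.0278, 0.0745]
orientation: [[0.086, 0.996, 0.009], [0.996, -0.086, -0.001], [0.0, 0.009, -1.0]]
contact_force: [13.3, -1.2, -11.0]
width: 0.0139
gripper_force: 30.1
```

Run:
```python
from h import *
np.set_printoptions(linewidth=250)
cap("top","t7");cap("scene","s7")
ex=np.array([np.cos(np.radians(-5)),np.sin(np.radians(-5)),0]);ey=np.array([-ex[1],ex[0],0])
A=np.array([.668,.0073,.0725]);s=arm.get_state()
print('pulled',(np.array([.5458,-.0333,.0745])-s['tool_pos'])@ex,s['contact_force'],s['width'],s['time_s'])
X=np.arange(-14,14.1,1)
for n in("t7","s7"):
    g=cv2.imread(f'pics/{n}.png',0)
    for y in(-15,-12,-8,9,11):
        m=np.array([[proj(n,A+ex*x/1e3+ey*y/1e3) for x in X]]).astype(np.float32)
        print(n,y,cv2.remap(g,m[...,0],m[...,1],cv2.INTER_LINEAR)[0])
```

```text
pulled 0.062218164235792885 [ 14.38385337  -1.04535202 -12.27818733] 0.013641853412997965 20.7
t7 -15 [141 140 139 137 136 134 139 145 166 187 197 204 208 209 210 208 206 195 182 170 158 147 144 141 140 140 139 137 136]
t7 -12 [191 191 192 188 186 178 169 167 178 190 197 204 207 209 210 210 209 206 202 198 195 193 192 193 193 194 194 193 193]
t7 -8 [214 214 213 210 207 193 178 176 178 184 194 203 206 209 210 211 211 211 211 212 213 214 214 214 215 214 214 213 213]
t7 9 [207 193 177 166 159 159 177 196 199 201 190 171 158 157 157 176 195 203 207 210 211 212 212 213 213 213 213 213 213]
t7 11 [207 190 174 164 157 162 182 199 202 205 188 169 159 156 158 178 198 204 209 212 212 213 214 215 214 214 214 213 213]
s7 -15 [205 206 201 198 197 199 201 200 203 208 210 212 214 215 215 216 215 214 212 204 194 183 175 171 172 181 192 197 197]
s7 -12 [153 154 154 155 153 151 150 154 164 176 185 194 205 210 214 216 215 214 211 205 193 177 161 147 138 140 140 141 146]
s7 -8 [101 102 102 102 102 102 104 108 123 142 162 180 195 207 213 217 218 216 212 207 193 174 153 136 120 108 103  99  97]
s7 9 [228 228 228 227 227 226 224 221 217 211 202 191 177 158 144 136 139 158 177 187 194 193 189 187 188 190 195 203 213]
s7 11 [229 229 228 228 227 226 225 222 217 211 203 189 173 154 135 137 151 170 189 201 208 207 205 196 191 192 198 205 211]
```

```bash
python3 -c "
from rig import arm
print(arm.hand_in())"
```

```text
the job is handed in; nothing more can be done
None
```

I handed the job in at about 21 s. The wide sleeve is down on the tester's plate over the post and let go, and the narrow one wasn't touched. The fingers are still holding the shutter out about 62 mm, with its pointer level with the clip's blade to within about 0.5 mm by my camera estimates.

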